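Seat the mosaic row

ROBOT

A 7-joint arm with a two-finger parallel gripper is mounted at the origin on the work surface. World frame = base frame: x ahead of the robot, y to its left, z up, the work surface at z = 0. Lengths are in m, angles in degrees, forces in N, time in s.
With the tool pointing down it reaches from about 0.375 to 0.925 m from the base axis. Payload 3.1 kg.
Tool frame: the origin (TCP) lies between the finger pads, 19 mm behind the fingertips; this is the grasp point; z points along the fingers, y is the line along which they close (so a half turn about z gives the same grasp; the last joint's range is limited). The gripper opens to 85 mm and grips with 20 to 120 N. Pads are 22 mm wide; open, the fingers measure 114 mm over their backs; the gripper's body (76 mm by 85 mm) begins 54 mm behind the grasp point. The pads swing forward as they close: fully open they stand 13 mm farther back than shut.
Start: joints at [-69.03, 21.939, 2.515, 91.553, -1.026, 66.532, -2.859], TCP at [0.291, 0.581, 0.25] pointing down, gripper open.
Joint ranges: [-149.38, 149.38], [-23.57, 123.04], [-84.95, 90], [0, 143.3], [-89.99, 269.99], [3.08, 112.72], [-163.45, 163.45]. Speed limits (degrees/s): [159.86, 159.86, 180, 180, 180, 180, 180].

INTERFACE

Orientations are given as [roll, pitch, yaw] about the fixed x, y, z axes, in that order (R = Rz(yaw) Ry(pitch) Rx(roll)).
In Python, from plant import sensors, imaging, order gives the robot as it stands. The module is installed in compiled form; this text tells all that it offers.
- The arm moves only by the tool jog_arm, never from a script. Its argument "rows" is a list that holds one entry, the list of rows, each a list of 7 numbers: the shift along the world's x, y, z in mm, then the turn, a rotation vector about the world's x, y, z in rad, then the closure in counts, from 0 (fully open) to 255 (shut). A call has 1 to 5 rows; each row shifts and turns the commanded pose from where the row before left it; what a row does not reach is not made up. A row lasts 1/8 s, in which the tool goes at most 62.5 mm and 10.7 degrees, less where a joint would pass 70% of its speed; a pose out of reach is approached as far as the arm can. A call with a gripper value outside its range is refused whole. The fingers move at their own pace and stop on an object; "grip_force" is the grip in N (left out, the last holds). Time passes only in rows, so rows that do not move let the fingers close. It gives the time, the measured TCP pose, the force, the opening and the grip force at its end, in the units of the state.
- sensors.sense(): the state, without advancing time (a new reading comes with each control period).
- imaging.get_image(name): name is "scene" or "side" or "wrist"; returns a dict with "color" (400x640x3 uint8, red, green, blue), "K" (3x3 intrinsics, pixels), "R" (3x3) and "t" (3): a world point X has camera coordinates R X + t. Camera axes: x right, y down, z forward; pixel columns grow to the right and rows downward; lengths in m; the calibration is good to about 2 mm. A picture is of the moment at which its call begins. There is no depth.
- order.close_job(): hands the job in; it is judged then, once.
The state is a dict: "t": time; "q": joint angles; "joint_vel": joint speeds; "joint_efforts": joint torques, N m; "eef_pos": TCP position; "ee_rot": TCP orientation; "ft_force": force on the tool from outside, world axes, zero at the start; "ft_torque": the same for the moment, N m; "grip_width": finger opening in m; "grasp_force": force on a finger pad.
Only numpy, scipy, OpenCV 4.12 (cv2) and the standard library are available. Lean on these libraries where they do the work, as an engineer would, in place of code of your own. Each camera call takes 0.05 s, during which the arm holds its last target. There are 200 camera calls.

TASK

Five white mosaic tiles form a curved row on the round green panel and stand a little proud: starting with the round tile, run the closed fingertips along the row and gently press each tile in its turn fully down, to the last tile at the other end. From the first tile to the last keep following the row, over it and no more than about five centimetres above it. Pick nothing up, pull no tile up, leave everything else where it is, and finish with the hand clear of the panel.

Things in the scene. Friction and masses are not known exactly. Their poses are not given: they have to be found in the camera images.
- panel_top (a point): Middle of the upper face of the round green wooden panel (330 mm across, 18 mm thick, flat and fixed on the table). Axes turn with the panel, z up. Five white tiles form one S-shaped row across its middle; flat black painted strokes, a cork block, a small paint pot and a brass weight are beside the row.
- tile0_top (a point): The round tile, 38 mm across, the largest and the only round one, at the start of the row. White ceramic. This point is the centre of its upper face and goes down with it; neighbouring tile centres are 43 to 55 mm apart.
- tile0 (a joint): How far this tile is pressed in, m: 0 = upper face 10 mm above the board (28 mm above the table), 0.006 = seated, 4 mm above the board; starts at 0 to 0.002. Slides straight down with 2 to 3 N and stays where left. Beyond 0.006 a firm cushion adds about 12 N per mm and brings it back to 0.006. Seated counts from 0.0045. It could be pulled up (negative), which spoils it.
- tile1_top (a point): The second tile in the row, next to the round one, 24 mm square. White ceramic. This point is the centre of its upper face and goes down with it; neighbouring tile centres are 43 to 55 mm apart.
- tile1 (a joint): How far this tile is pressed in, m: 0 = upper face 10 mm above the board (28 mm above the table), 0.006 = seated, 4 mm above the board; starts at 0 to 0.002. Slides straight down with 2 to 3 N and stays where left. Beyond 0.006 a firm cushion adds about 12 N per mm and brings it back to 0.006. Seated counts from 0.0045. It could be pulled up (negative), which spoils it.
- tile2_top (a point): The third, middle tile of the row, 24 mm square. White ceramic. This point is the centre of its upper face and goes down with it; neighbouring tile centres are 43 to 55 mm apart.
- tile2 (a joint): How far this tile is pressed in, m: 0 = upper face 10 mm above the board (28 mm above the table), 0.006 = seated, 4 mm above the board; starts at 0 to 0.002. Slides straight down with 2 to 3 N and stays where left. Beyond 0.006 a firm cushion adds about 12 N per mm and brings it back to 0.006. Seated counts from 0.0045. It could be pulled up (negative), which spoils it.
- tile3_top (a point): The fourth tile of the row, 24 mm square. White ceramic. This point is the centre of its upper face and goes down with it; neighbouring tile centres are 43 to 55 mm apart.
- tile3 (a joint): How far this tile is pressed in, m: 0 = upper face 10 mm above the board (28 mm above the table), 0.006 = seated, 4 mm above the board; starts at 0 to 0.002. Slides straight down with 2 to 3 N and stays where left. Beyond 0.006 a firm cushion adds about 12 N per mm and brings it back to 0.006. Seated counts from 0.0045. It could be pulled up (negative), which spoils it.
- tile4_top (a point): The fifth and last tile, 24 mm square, at the end of the row away from the round one. White ceramic. This point is the centre of its upper face and goes down with it; neighbouring tile centres are 43 to 55 mm apart.
- tile4 (a joint): How far this tile is pressed in, m: 0 = upper face 10 mm above the board (28 mm above the table), 0.006 = seated, 4 mm above the board; starts at 0 to 0.002. Slides straight down with 2 to 3 N and stays where left. Beyond 0.006 a firm cushion adds about 12 N per mm and brings it back to 0.006. Seated counts from 0.0045. It could be pulled up (negative), which spoils it.
- cork_block: Cork sanding block, 50 x 32 x 25 mm, loose, on the panel beside the row; origin under its centre. To be left alone.
- paint_pot: Small open aluminium paint pot, 44 mm across, 35 mm high, loose, on the panel beside the row; origin under its centre. To be left alone.
- brass_weight: Small knobbed brass weight, 32 mm across, 38 mm high, loose, on the panel beside the row; origin under its centre. To be left alone.
- ink_bottle: Black plastic bottle, 76 mm across, 190 mm high, standing on the table to the robot's left; origin under its centre. To be left alone.
- mug: White mug, 82 mm across, 92 mm high, with a handle, on the table to the robot's right; origin under its centre. To be left alone.
- jar: Open glass jar, 72 mm across, 85 mm high, on the table to the robot's left; origin under its centre. To be left alone.
- brush: Paint brush, 200 mm long, lying on the table to the robot's right; origin at the middle of its length. To be left alone.
- panel: The same round green panel with its tiles, as one body; origin under its centre, on the table. Pressing it or a tile with more than 30 N spoils the bed.

How it is judged (in metres and radians):
On the way, in this order (a step that is already met when the one before it is completed fails the run):
1. the round tile at the start of the row is pressed down (beyond 4.5 mm of its 6 mm) (value of joint tile0 above 0.0045 m), for 0.1 s.
2. the second tile is pressed down (beyond 4.5 mm of its 6 mm) (value of joint tile1 above 0.0045 m), for 0.1 s.
3. the third (middle) tile is pressed down (beyond 4.5 mm of its 6 mm) (value of joint tile2 above 0.0045 m), for 0.1 s.
4. the fourth tile is pressed down (beyond 4.5 mm of its 6 mm) (value of joint tile3 above 0.0045 m), for 0.1 s.
5. the last tile is pressed down (beyond 4.5 mm of its 6 mm) (value of joint tile4 above 0.0045 m), for 0.1 s.
At the end, for the whole second after the job is handed in: All five tiles are pressed at least 4.5 mm of their 6 mm into their beds, the bystanders are still and within 15 mm of where they stood, and the TCP is more than 60 mm above the board or more than 200 mm to the side of its middle (value of joint each of tile0, tile1, tile2, tile3, tile4 above 0.0045 m and distance of each of cork_block, paint_pot, brass_weight, ink_bottle, mug, jar, brush from where it was at the start of the episode below 0.015 m and linear speed of each of cork_block, paint_pot, brass_weight, ink_bottle, mug, jar, brush below 0.02 m/s and (z of the grasp point in the frame of panel_top above 0.06 m or horizontal distance between the grasp point and panel_top above 0.2 m)); the robot touches nothing.
It fails at once if a tile is pulled up out of its bed (more than 3 mm) (value of joint any of tile0, tile1, tile2, tile3, tile4 below -0.003 m).
It fails at once if the fingers press on the panel or a tile with more than 30 N (contact force between the fingers and panel above 30 N).
It fails at once if between the first tile and the last the hand leaves the row sideways (TCP more than 45 mm, seen from above, from every tile's centre) (value of joint tile0 above 0.0045 m and value of joint tile4 below 0.0045 m and horizontal distance between the grasp point and tile0_top above 0.045 m and horizontal distance between the grasp point and tile1_top above 0.045 m and horizontal distance between the grasp point and tile2_top above 0.045 m and horizontal distance between the grasp point and tile3_top above 0.045 m and horizontal distance between the grasp point and tile4_top above 0.045 m).
It fails at once if between the first tile and the last the hand rises off the row (TCP more than 95 mm above the board) (value of joint tile0 above 0.0045 m and value of joint tile4 below 0.0045 m and z of the grasp point in the frame of panel_top above 0.095 m).
It fails at once if something else is shifted more than 15 mm or picked up (distance of any of cork_block, paint_pot, brass_weight, ink_bottle, mug, jar, brush from where it was at the start of the episode above 0.015 m).
It also fails if it takes over 48 s, if anything falls off the work surface, if the arm or the gripper's body presses on something with over 40 N, if the wrist force passes 120 N, or if a joint passes its speed limit or range.

## Working session

There is one attempt and no reset: what is moved stays moved. The work goes in short steps, Python scripts to look and compute and a tool call to move; the robot and the scene stay as the last step left them, time stands still between calls to the robot, and variables do not carry over. Pictures are saved under pics/ and viewed, at most 10 in all, crops included, and the job is handed in when it is done.

Besides the shell and the picture viewer there is one more tool, called after ">>>" as name([rows], argument=value, ...), one row to a line, values as JSON. jog_arm: Moves the arm, as the interface text tells. Its arguments: {"type":"object","properties":{"rows":{"type":"array"},"grip_force":{"type":"number"}},"required":["rows"]}

```bash
mkdir -p pics; cat > h.py <<'E'
import numpy as np, cv2
from plant import sensors, imaging, order
def ray(im,uv,z):
    K,R,t=[np.array(im[k]) for k in("K","R","t")]
    c=-R.T@t; d=R.T@np.linalg.inv(K)@np.array([uv[0],uv[1],1.])
    return c+d*(z-c[2])/d[2]
def save(im,n): cv2.imwrite("pics/"+n,im["color"][:,:,::-1])
E
python3 - <<'E'
from h import *
s=sensors.sense(); print(s["t"],s["eef_pos"],s["ee_rot"],s["ft_force"],s["grip_width"])
a=imaging.get_image("scene");save(a,"scene.png")
b=imaging.get_image("side");save(b,"side.png")
for im in(a,b): print(-np.array(im["R"]).T@np.array(im["t"]))
E
```

```text
0.0 [0.2903928  0.58053051 0.24858531] [-1.79849970e+02  7.51742776e-03  1.53429640e+02] [0.64491804 0.73627925 0.70009696] 0.08533670013182779
[1.23027759 0.18861116 1.03914721]
[0.29216746 1.05602228 0.87333544]
```

View pics/scene.png

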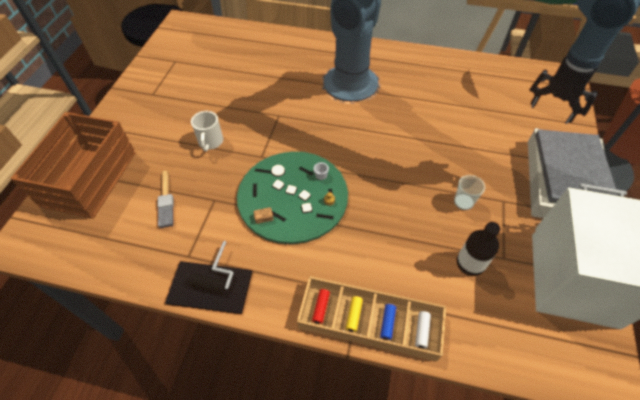

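View pics/side.png

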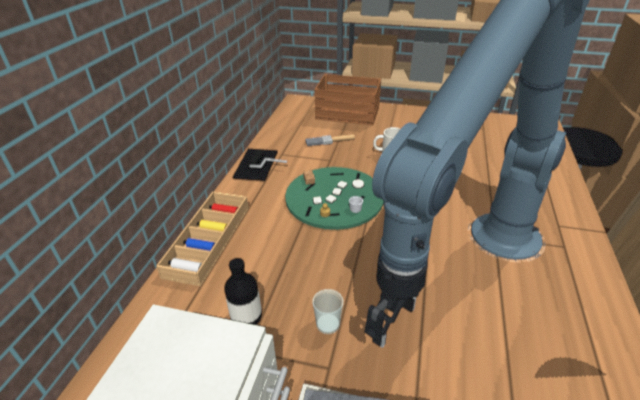

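The scene view shows the round tile at about (278,170). The squares follow at (278,184), (291,189), (305,195) and (307,208). The pot is at (321,171), the weight at (330,198) and the cork at (263,215). The side view agrees: round tile (358,184), last tile (318,200).

```bash
cat >> h.py <<'E'
def white(im,box=None,lo=150,amin=15):
    c=im["color"].astype(int); m=((c.min(2)>lo)&(c.max(2)-c.min(2)<45)).astype(np.uint8)
    if box: k=np.zeros_like(m); k[box[1]:box[3],box[0]:box[2]]=1; m*=k
    n,l,s,ce=cv2.connectedComponentsWithStats(m)
    return [(ce[i],s[i,4]) for i in range(1,n) if s[i,4]>=amin]
E
python3 - <<'E'
from h import *
for n,box in(("scene",(240,155,348,240)),("side",(287,170,383,225))):
    im=imaging.get_image(n)
    for c,a in white(im,box): print(n,c.round(1),a,ray(im,c,.027).round(4))
    h=cv2.cvtColor(im["color"],cv2.COLOR_RGB2HSV); m=cv2.inRange(h,(65,80,30),(95,255,200))
    cs,_=cv2.findContours(m,0,1); c=cv2.convexHull(max(cs,key=cv2.contourArea))[:,0]
    P=np.array([ray(im,p,.018)[:2] for p in c],np.float32); print("panel",cv2.minEnclosingCircle(P))
    if n=="scene":
        for k,p,z in(("pot",(321,171),.035),("weight",(330,198),.03),("cork",(263,215),.04),("mug",(207,130),.05),("jar",(468,192),.05)): print(k,ray(im,p,z).round(3))
E
```

```text
scene [316.6 168.3] 42 [ 0.4416 -0.0209  0.027 ]
scene [277.6 169.5] 105 [ 0.4732 -0.1355  0.027 ]
scene [277.8 183.8] 65 [ 0.525  -0.1192  0.027 ]
scene [290.7 188.8] 63 [ 0.5342 -0.0767  0.027 ]
scene [304.1 194.3] 67 [ 0.5442 -0.0331  0.027 ]
scene [306.5 206.7] 68 [ 0.5848 -0.0155  0.027 ]
panel ((0.5443525910377502, -0.0697498694062233), 0.1613115519285202)
pot [ 0.455 -0.004  0.035]
weight [0.542 0.044 0.03 ]
cork [ 0.648 -0.124  0.04 ]
mug [ 0.387 -0.396  0.05 ]
jar [0.445 0.426 0.05 ]
side [357.9 183.2] 73 [ 0.4724 -0.1318  0.027 ]
side [341.8 183.8] 45 [ 0.525 -0.116  0.027]
side [336.5 190.7] 45 [ 0.5342 -0.0731  0.027 ]
side [330.6 197.9] 50 [ 0.5443 -0.0302  0.027 ]
side [317.  199.4] 49 [ 0.5853 -0.0125  0.027 ]
side [355.8 202.5] 140 [ 0.4601 -0.0242  0.027 ]
panel ((0.5409555435180664, -0.059026990085840225), 0.16593343019485474)
```

>>> jog_arm([
  [[12,-48,0,0,0,0,255],[12,-48,0,0,0,0,255],[12,-48,0,0,0,0,255],[12,-48,0,0,0,0,255],[12,-48,0,0,0,0,255]],
], grip_force=30)

```text
t: 0.82
eef_pos: [0.351, 0.3396, 0.2499]
ee_rot: [180.0, 0.0, 153.4]
ft_force: [0.4, -0.1, 0.0]
grip_width: 0.0004
grasp_force: 0.0
```

>>> jog_arm([
  [[12,-48,0,0,0,0,255],[12,-48,0,0,0,0,255],[12,-48,0,0,0,0,255],[12,-48,0,0,0,0,255],[12,-48,0,0,0,0,255]],
])

```text
t: 1.45
eef_pos: [0.4108, 0.0997, 0.25]
ee_rot: [180.0, 0.0, 153.4]
ft_force: [0.4, -0.7, 0.6]
grip_width: 0.0003
grasp_force: 0.0
```

>>> jog_arm([
  [[12,-48,0,0,0,0,255],[12,-48,0,0,0,0,255],[12,-48,0,0,0,0,255],[12,-48,0,0,0,0,255],[0,0,0,0,0,0,255]],
])

```text
t: 2.08
eef_pos: [0.4589, -0.0954, 0.2504]
ee_rot: [-179.9, 0.1, 152.9]
ft_force: [-1.0, 0.6, 0.1]
grip_width: -0.0
grasp_force: 0.0
```

>>> jog_arm([
  [[20,0,0,0,0,0,255],[20,20,0,0,0,0,255],[0,0,0,0,0,0,255],[0,0,0,0,0,0,255]],
])

```text
t: 2.58
eef_pos: [0.498, -0.0703, 0.2496]
ee_rot: [-180.0, -0.1, 153.5]
ft_force: [-1.0, -0.3, 0.1]
grip_width: 0.0002
grasp_force: 0.0
```

```bash
python3 - <<'E'
from h import *
s=sensors.sense(); print(s["t"],s["eef_pos"],s["ee_rot"],s["ft_force"])
im=imaging.get_image("wrist");save(im,"wrist.png")
for c,a in white(im,None,170,200): print(c.round(1),a,ray(im,c,.027).round(4))
E
```

```text
2.575 [ 0.49800756 -0.07029872  0.24958843] [-1.79955704e+02 -6.82827036e-02  1.53489142e+02] [-0.9948108  -0.32101733  0.14324174]
[370.2 107.8] 739 [ 0.4606 -0.0041  0.027 ]
[263.  176.7] 982 [ 0.474  -0.1343  0.027 ]
[ 25.4 188.5] 1066 [ 0.372  -0.3675  0.027 ]
[379.8 193.4] 486 [ 0.5457 -0.0316  0.027 ]
[338.7 202.3] 472 [ 0.535  -0.0753  0.027 ]
[299.9 211.9] 459 [ 0.5259 -0.1178  0.027 ]
[409.7 218.8] 447 [ 0.5866 -0.0141  0.027 ]
[ 34.8 259.5] 735 [ 0.4419 -0.4139  0.027 ]
```

View pics/wrist.png

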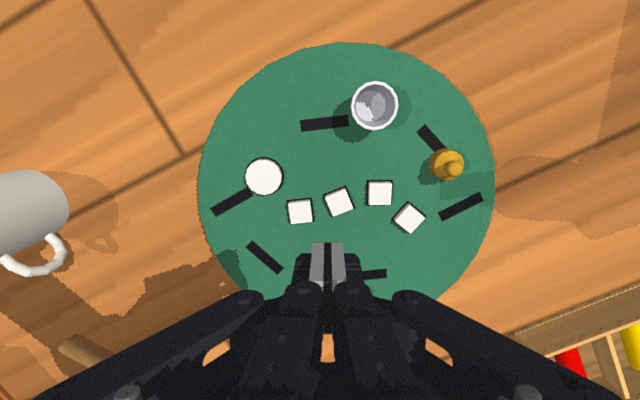

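The wrist view shows the round tile at (263,177) and the squares at (300,212), (339,202), (380,193) and (410,219). The positions agree with the other two cameras to about 2 mm, so I'm going above the round tile.

>>> jog_arm([
  [[-12,-32,-45,0,0,0,255],[-12,-32,-45,0,0,0,255],[0,0,-45,0,0,0,255],[0,0,-40,0,0,0,255],[0,0,-10,0,0,0,255]],
])

```text
t: 3.25
eef_pos: [0.4718, -0.1347, 0.0629]
ee_rot: [-179.9, -0.3, 153.4]
ft_force: [-1.0, 0.3, 0.1]
grip_width: -0.0
grasp_force: 0.0
```

>>> jog_arm([
  [[0,0,0,0,0,0,255],[0,0,0,0,0,0,255],[0,0,0,0,0,0,255]],
])

```text
t: 3.62
eef_pos: [0.4762, -0.1348, 0.0665]
ee_rot: [179.9, 0.2, 153.4]
ft_force: [0.3, -0.5, -1.4]
grip_width: -0.0
grasp_force: 0.0
```

>>> jog_arm([
  [[0,0,-8,0,0,0,255],[0,0,-8,0,0,0,255],[0,0,-2,0,0,0,255],[0,0,-1,0,0,0,255],[0,0,-1,0,0,0,255]],
])

```text
t: 4.25
eef_pos: [0.4741, -0.1345, 0.0448]
ee_rot: [-180.0, -0.1, 153.4]
ft_force: [-2.4, 0.5, 1.9]
grip_width: 0.0
grasp_force: 1.1
```

>>> jog_arm([
  [[0,0,-1,0,0,0,255],[0,0,-1,0,0,0,255],[0,0,0,0,0,0,255]],
])

```text
t: 4.62
eef_pos: [0.4753, -0.1349, 0.043]
ee_rot: [-180.0, 0.1, 153.4]
ft_force: [-0.2, -0.5, -1.0]
grip_width: -0.0
grasp_force: 0.0
```

Continuing down in 1 mm steps, watching for the cushion in the force.

>>> jog_arm([
  [[0,0,-1,0,0,0,255],[0,0,0,0,0,0,255]],
])

```text
t: 4.88
eef_pos: [0.4756, -0.135, 0.0422]
ee_rot: [180.0, 0.1, 153.4]
ft_force: [-0.1, -0.5, 0.4]
grip_width: 0.0003
grasp_force: 0.4
```

>>> jog_arm([
  [[0,0,-1,0,0,0,255],[0,0,0,0,0,0,255]],
])

```text
t: 5.12
eef_pos: [0.4756, -0.1349, 0.0412]
ee_rot: [180.0, 0.1, 153.4]
ft_force: [0.8, -0.7, 2.3]
grip_width: -0.0001
grasp_force: 0.6
```

>>> jog_arm([
  [[0,0,-0.5,0,0,0,255],[0,0,0,0,0,0,255]],
])

```text
t: 5.38
eef_pos: [0.4755, -0.1349, 0.0407]
ee_rot: [180.0, 0.1, 153.4]
ft_force: [1.2, -0.8, 2.6]
grip_width: -0.0002
grasp_force: 1.0
```

>>> jog_arm([
  [[0,0,-0.5,0,0,0,255],[0,0,0,0,0,0,255]],
])

```text
t: 5.62
eef_pos: [0.4756, -0.135, 0.0405]
ee_rot: [180.0, 0.1, 153.4]
ft_force: [0.9, -1.7, 4.5]
grip_width: -0.0001
grasp_force: 2.5
```

>>> jog_arm([
  [[0,0,-0.5,0,0,0,255],[0,0,0,0,0,0,255]],
])

```text
t: 5.88
eef_pos: [0.4756, -0.1349, 0.0403]
ee_rot: [180.0, 0.1, 153.4]
ft_force: [1.7, -0.4, 7.5]
grip_width: 0.0005
grasp_force: 3.9
```

The force has risen to 7.5 N, so the tile is on its cushion and seated. Next tile.

>>> jog_arm([
  [[0,0,10,0,0,0,255],[0,0,10,0,0,0,255],[25,9,0,0,0,0,255],[25,9,0,0,0,0,255],[0,0,0,0,0,0,255]],
])

```text
t: 6.5
eef_pos: [0.5266, -0.1151, 0.0599]
ee_rot: [180.0, 0.1, 153.6]
ft_force: [0.1, 0.4, -0.1]
grip_width: -0.0
grasp_force: 0.0
```

>>> jog_arm([
  [[0,0,0,0,0,0,255],[0,0,0,0,0,0,255]],
])

```text
t: 6.75
eef_pos: [0.523, -0.1173, 0.0592]
ee_rot: [-180.0, -0.1, 153.3]
ft_force: [-0.0, -0.1, -0.1]
grip_width: 0.0001
grasp_force: 0.0
```

>>> jog_arm([
  [[0,0,-8,0,0,0,255],[0,0,-6,0,0,0,255],[0,0,-1.5,0,0,0,255],[0,0,-1.5,0,0,0,255],[0,0,0,0,0,0,255]],
])

```text
t: 7.38
eef_pos: [0.5248, -0.1167, 0.0423]
ee_rot: [-180.0, 0.0, 153.4]
ft_force: [-0.2, -0.3, 0.1]
grip_width: 0.0002
grasp_force: 0.0
```

>>> jog_arm([
  [[0,0,-1,0,0,0,255],[0,0,-1,0,0,0,255],[0,0,0,0,0,0,255]],
])

```text
t: 7.75
eef_pos: [0.5251, -0.1166, 0.0407]
ee_rot: [180.0, 0.0, 153.4]
ft_force: [0.2, 0.1, 2.3]
grip_width: 0.0001
grasp_force: 1.2
```

>>> jog_arm([
  [[0,0,-0.5,0,0,0,255],[0,0,0,0,0,0,255]],
])

```text
t: 8.0
eef_pos: [0.5251, -0.1166, 0.0405]
ee_rot: [180.0, 0.0, 153.4]
ft_force: [-0.9, -0.1, 5.4]
grip_width: -0.0005
grasp_force: 2.6
```

>>> jog_arm([
  [[0,0,-0.5,0,0,0,255],[0,0,0,0,0,0,255]],
])

```text
t: 8.25
eef_pos: [0.5252, -0.1166, 0.0403]
ee_rot: [180.0, 0.0, 153.4]
ft_force: [-1.6, 0.9, 7.1]
grip_width: -0.0001
grasp_force: 3.8
```

The second tile is on its cushion too, and up 20 / down 20 mm repeats well. On to the middle tile.

>>> jog_arm([
  [[0,0,10,0,0,0,255],[0,0,10,0,0,0,255],[5,21,0,0,0,0,255],[5,21,0,0,0,0,255],[0,0,0,0,0,0,255]],
])

```text
t: 8.88
eef_pos: [0.5355, -0.0723, 0.0598]
ee_rot: [179.9, 0.0, 153.7]
ft_force: [-0.7, -0.6, 0.3]
grip_width: -0.0001
grasp_force: 0.0
```

>>> jog_arm([
  [[0,0,0,0,0,0,255],[0,0,0,0,0,0,255]],
])

```text
t: 9.12
eef_pos: [0.5344, -0.0761, 0.0596]
ee_rot: [-180.0, 0.0, 153.3]
ft_force: [0.7, -0.4, 0.7]
grip_width: 0.0003
grasp_force: 0.0
```

>>> jog_arm([
  [[0,0,-8,0,0,0,255],[0,0,-6,0,0,0,255],[0,0,-1.5,0,0,0,255],[0,0,-1.5,0,0,0,255],[0,0,0,0,0,0,255]],
])

```text
t: 9.75
eef_pos: [0.5347, -0.0746, 0.0423]
ee_rot: [180.0, -0.0, 153.4]
ft_force: [-0.3, -0.3, -0.6]
grip_width: -0.0
grasp_force: 0.0
```

>>> jog_arm([
  [[0,0,-1,0,0,0,255],[0,0,-1,0,0,0,255],[0,0,-0.5,0,0,0,255],[0,0,-0.5,0,0,0,255],[0,0,0,0,0,0,255]],
])

```text
t: 10.38
eef_pos: [0.5349, -0.0745, 0.0403]
ee_rot: [180.0, -0.0, 153.4]
ft_force: [-2.9, 0.6, 7.7]
grip_width: -0.0001
grasp_force: 3.9
```

>>> jog_arm([
  [[0,0,10,0,0,0,255],[0,0,10,0,0,0,255],[5,21.5,0,0,0,0,255],[5,21.5,0,0,0,0,255],[0,0,0,0,0,0,255]],
])

```text
t: 11.0
eef_pos: [0.5456, -0.0291, 0.0599]
ee_rot: [179.9, 0.0, 153.7]
ft_force: [0.5, 0.3, -0.5]
grip_width: 0.0001
grasp_force: 0.0
```

>>> jog_arm([
  [[0,0,0,0,0,0,255],[0,0,0,0,0,0,255]],
])

```text
t: 11.25
eef_pos: [0.5444, -0.0332, 0.0596]
ee_rot: [-180.0, 0.0, 153.3]
ft_force: [0.4, -0.0, -0.3]
grip_width: -0.0002
grasp_force: 0.0
```

>>> jog_arm([
  [[0,0,-8,0,0,0,255],[0,0,-6,0,0,0,255],[0,0,-1.5,0,0,0,255],[0,0,-1.5,0,0,0,255],[0,0,0,0,0,0,255]],
])

```text
t: 11.88
eef_pos: [0.5447, -0.0316, 0.0423]
ee_rot: [180.0, -0.0, 153.4]
ft_force: [-0.6, -0.3, -0.8]
grip_width: -0.0
grasp_force: 0.0
```

>>> jog_arm([
  [[0,0,-1,0,0,0,255],[0,0,-1,0,0,0,255],[0,0,-0.5,0,0,0,255],[0,0,-0.5,0,0,0,255],[0,0,0,0,0,0,255]],
])

```text
t: 12.5
eef_pos: [0.5448, -0.0314, 0.0403]
ee_rot: [180.0, -0.0, 153.4]
ft_force: [-2.0, -0.2, 7.8]
grip_width: -0.0002
grasp_force: 3.9
```

Last tile, at (+41, +17.5).

>>> jog_arm([
  [[0,0,10,0,0,0,255],[0,0,10,0,0,0,255],[20.5,9,0,0,0,0,255],[20.5,8.5,0,0,0,0,255],[0,0,0,0,0,0,255]],
])

```text
t: 13.12
eef_pos: [0.5877, -0.0127, 0.0602]
ee_rot: [179.9, 0.1, 153.6]
ft_force: [0.4, 0.3, -0.6]
grip_width: -0.0
grasp_force: 0.0
```

>>> jog_arm([
  [[0,0,0,0,0,0,255],[0,0,0,0,0,0,255]],
])

```text
t: 13.38
eef_pos: [0.5845, -0.015, 0.0593]
ee_rot: [-180.0, -0.1, 153.4]
ft_force: [0.3, -0.3, 0.2]
grip_width: -0.0002
grasp_force: 0.0
```

>>> jog_arm([
  [[0,0,-8,0,0,0,255],[0,0,-6,0,0,0,255],[0,0,-1.5,0,0,0,255],[0,0,-1.5,0,0,0,255],[0,0,0,0,0,0,255]],
])

```text
t: 14.0
eef_pos: [0.5857, -0.0142, 0.0422]
ee_rot: [-180.0, 0.0, 153.4]
ft_force: [0.2, -0.1, -0.9]
grip_width: 0.0003
grasp_force: 0.0
```

>>> jog_arm([
  [[0,0,-1,0,0,0,255],[0,0,-1,0,0,0,255],[0,0,-0.5,0,0,0,255],[0,0,-0.5,0,0,0,255],[0,0,0,0,0,0,255]],
])

```text
t: 14.62
eef_pos: [0.5861, -0.0141, 0.0404]
ee_rot: [180.0, -0.0, 153.4]
ft_force: [-2.1, 0.5, 7.1]
grip_width: 0.0001
grasp_force: 3.5
```

>>> jog_arm([
  [[0,0,15,0,0,0,255],[0,0,45,0,0,0,255],[0,0,50,0,0,0,255],[-20,-10,50,0,0,0,255],[-60,-10,45,0,0,0,255]],
])

```text
t: 15.25
eef_pos: [0.5187, -0.0328, 0.2403]
ee_rot: [179.9, 0.4, 153.4]
ft_force: [0.5, 0.2, 1.6]
grip_width: -0.0002
grasp_force: 0.0
```

>>> jog_arm([
  [[0,0,0,0,0,0,255],[0,0,0,0,0,0,255],[0,0,0,0,0,0,255],[0,0,0,0,0,0,255],[0,0,0,0,0,0,255]],
])

```text
t: 15.88
eef_pos: [0.5162, -0.0324, 0.2357]
ee_rot: [-179.9, -0.1, 153.4]
ft_force: [0.1, -0.2, -0.3]
grip_width: 0.0001
grasp_force: 0.0
```

```bash
python3 - <<'E'
from h import *
s=sensors.sense(); print(s["t"],s["eef_pos"],s["ft_force"])
im=imaging.get_image("wrist");save(im,"wrist2.png")
for c,a in white(im,None,170,200): print(c.round(1),a,ray(im,c,.022).round(4))
E
```

```text
15.875 [ 0.51622807 -0.03241112  0.23572811] [ 0.14270658 -0.2205312  -0.28280712]
[325.5 109.4] 865 [ 0.4602 -0.0068  0.022 ]
[220.9 179.1] 1001 [ 0.4739 -0.1344  0.022 ]
[341.2 196.2] 493 [ 0.5458 -0.0315  0.022 ]
[299.5 205.4] 481 [ 0.5352 -0.0752  0.022 ]
[260.1 215.1] 471 [ 0.526  -0.1177  0.022 ]
[372.3 221.9] 461 [ 0.5863 -0.0142  0.022 ]
[  8.4 251.4] 255 [ 0.4389 -0.3867  0.022 ]
```

View pics/wrist2.png

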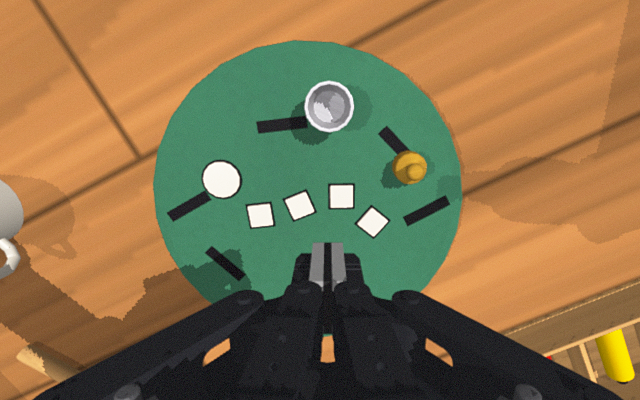

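The wrist view shows all five tiles in place, from the round one at (221,179) to the last at (372,222). The pot (329,106) and the weight (410,167) have not moved, and the hand is clear.

```bash
python3 -c "
from plant import order; print(order.close_job())"
```

```text
the job is handed in; nothing more can be done
None
```

I pressed all five tiles down in order from the round one, each until the force rose to 7–8 N on its cushion, then moved the hand clear of the panel and handed the job in; no verdict came back.

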